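# Dock the imager's stage plate on its kinematic seats

## Robot

A 6-joint arm with a two-finger parallel gripper is mounted at the origin on the work surface. World frame = base frame: x ahead of the robot, y to its left, z up, the work surface at z = 0. Lengths are in m, angles in rad, forces in N, time in s.
With the tool pointing down it reaches from about 0.325 to 0.775 m from the base axis. Payload 5.5 kg.
Tool frame: the origin (TCP) lies midway between the tips of the shut fingers; the grasp point (between the pads) lies 19 mm behind it (robot.grip_depth is the z of the grasp point in the tool frame, in m); z points along the fingers, y is the direction in which the jaws open and shut (so a half turn about z gives the same grasp; the last joint's range is limited). The gripper opens to 85 mm and grips with 20 to 120 N. Pads are 22 mm wide; open, the fingers measure 114 mm over their backs; the gripper's body (76 mm by 85 mm) begins 54 mm behind the grasp point. The pads swing forward as they close: fully open they stand 13 mm farther back than shut.
Start: joints at [-1.265, 0.091, 1.231, -0, 1.82, -0.057], TCP at [0.213, -0.561, 0.231] pointing down, gripper open.
Joint ranges: [-2.87, 2.87], [-0.86, 2.18], [0.17, 2.46], [-1.51, 4.65], [0.06, 2.69], [-2.65, 2.65]. Speed limits (rad/s): [2.57, 2.57, 3.01, 3.14, 3.14, 3.14].

## Interface

Orientations are given as [roll, pitch, yaw] about the fixed x, y, z axes, in that order (R = Rz(yaw) Ry(pitch) Rx(roll)).
In Python, from cell import robot gives the robot as it stands. The module is installed in compiled form; this text tells all that it offers.
- The arm moves only by the shell command python3 -m crank 'ROWS'. ROWS is JSON, a list of rows, each a list of 3 entries, a list of its own where there are three numbers: the shift along the tool's x, y, z in cm, then the turn, a rotation vector about the tool's x, y, z in degrees, then the opening, from 0 (shut) to 1 (fully open). In form: [[[x, y, z], [wx, wy, wz], gripper], ...]. A call has 1 to 5 rows; each row is the pose to reach, as a shift and turn from the pose measured when the call began, along the tool's axes at that moment; what a row does not reach only later rows make up. A row lasts 1/8 s, in which the tool goes at most 62.5 mm and 10.7 degrees, less where a joint would pass 70% of its speed; a pose out of reach is approached as far as the arm can. A call with a gripper value outside its range is refused whole. The fingers move at their own pace and stop on an object; the grip force is fixed at half the most. Time passes only in rows, so rows that repeat a pose let the fingers close. It gives the time, the measured TCP pose, the force and the opening at its end, in the units of the state.
- robot.observe(): the state, without advancing time (a new reading comes with each control period).
- robot.grab_frame(name): name is "side" or "top"; returns (picture, depth): 420x560x3 uint8, red, green, blue; 420x560 float32, m along the optical axis (not along the pixel's ray), 0 where there is no reading.
- robot.camera_params(name): a dict with "fx", "fy", "cx", "cy" (pixels), "distortion" ([k1, k2, p1, p2, k3] as OpenCV has them; the pictures are not rectified), "R" (3x3) and "t" (3): a world point X has camera coordinates R X + t. Camera axes: x right, y down, z forward; pixel columns grow to the right and rows downward; lengths in m; the calibration is good to about 2 mm. A picture is of the moment at which its call begins. camera_params takes no time and is no camera call.
- robot.finish_job(): hands the job in, once; it reports no verdict.
The state is a dict: "t": time; "joint_positions": joint angles; "qvel": joint speeds; "effort": joint torques, N m; "tcp_pos": TCP position; "ee_rot": TCP orientation; "wrist_force": force on the tool from outside, world axes, zero at the start; "torque": the same for the moment, N m; "opening": finger opening in m.
Only numpy, scipy, OpenCV 4.12 (cv2) and the standard library are available. Lean on these libraries where they do the work, as an engineer would, in place of code of your own. Each camera call takes 0.05 s, during which the arm holds its last target. There are 200 camera calls.

## Task

Take the steel stage plate off its blue mat by the orange grip post and settle it gently, level, on the imager's docking base so that its three ball feet are fully home in the cone, the groove and on the flat; the seat carriage has been left somewhere off-centre, so feel for the seats and never force the plate down. Then throw the clamp lever on the base fully over to lock, and leave the plate home and everything else on the bench where it is.

Things in the scene. Friction and masses are not known exactly. Their poses are not given: they have to be found in the camera images.
- base: White docking base of an imager, fixed; origin under it at bench height. Housing x -120..+120, y -145..+130, top z 45 mm. On it at (0, +20) mm is a dark locked trim carriage, 196 x 152 mm, that carries three seats. It was left off-centre by an unknown 0 to 16 mm either way in base x and, separately, in base y (never turned); do not try to shift it. Plate x, y lie along base x, y when home.
- nominal_cone (a point): Where the cone seat's mouth would be with the carriage centred (base frame -55, -10, 65 mm); the real one is off by the carriage's unknown offset. A conical pit with 50 degree steep sides, mouth radius 4.8 mm, in a round block 72 mm across with a level top at z 65 mm. The cone foot's ball bottom is 3 mm below that top when home.
- nominal_groove (a point): Where the groove's mouth centre would be with the carriage centred (base frame +55, -10, 67.5 mm); same unknown offset. A V along base x with 50 degree steep sides, 14 mm wide at the mouth, in a block 72 mm in x by 84 mm in y with a level top at z 67.5 mm: a plate lowered level touches here first. The groove foot's ball bottom is 5.5 mm below that top when home.
- nominal_flat (a point): Where the flat seat's top centre would be with the carriage centred (base frame 0, +65, 62 mm); same unknown offset. A block 72 mm in x by 44 mm in y, level top at z 62 mm. Home: all three ball bottoms at z 62 mm. With the groove foot sunk in its groove but the cone foot still on its block top, a level plate stops with ball bottoms at z 65 mm.
- plate_grip (a point): Centre of the orange grip post of the loose steel stage plate: post 28 mm along plate x, 30 mm along y, 45 mm tall (z -24..+21 from here). Plate spans x -75..+75, y -53.5..+61.5 mm from the post, 8 mm thick, on three ball feet; feet bottoms 46 mm below this point. 0.3 to 0.6 kg. A red dot on top marks the flat foot (+y side). Starts on the blue mat. Axes: the plate's, z up.
- foot_cone (a point): Bottom of the ball foot (ball 10 mm across) that belongs in the cone: plate frame x -55, y -30 mm, 46 mm below point plate_grip.
- foot_groove (a point): Bottom of the ball foot (10 mm across) that belongs in the groove: plate frame x +55, y -30 mm.
- foot_flat (a point): Bottom of the ball foot (10 mm across) that belongs on the flat: plate frame x 0, y +45 mm.
- clamp (a joint): Clamp lever on the base, rad: 0 to 0.2 = open, leaning to base -x; 1.0 = fully locked, leaning to base +x. It swings about base y, moves lightly and stays where it is left.
- clamp_tip (a point): Red tip of the clamp lever, which is a stick about 75 mm long that pivots at base x 0, y -115 mm on a small block on the housing; the tip stands about 135 mm above the bench when open, so carry the plate well over it.
- mat: Blue parking mat, 190 x 170 x 4 mm, fixed to the bench; origin at the centre of its underside.
Mind the look-alikes: they are no part of the job. Leave any pink or purple look-alike of the part that bears plate_grip alone.

How it is judged:
By the outcome, as a careful person would: the job done as asked, in the order asked, and still so for the second after the job is handed in, with the robot touching nothing.
It also fails if it takes over 61 s, if anything falls off the work surface, if the arm or the gripper's body presses on something with over 40 N, if the wrist force passes 120 N, or if a joint passes its speed limit or range.

## Working session

There is one attempt and no reset: what is moved stays moved. The work goes in short steps, Python scripts to look and compute and a shell command to move; the robot and the scene stay as the last step left them, time stands still between calls to the robot, and variables do not carry over. Pictures are saved under pics/ and viewed, about 8 in all and at most 12, crops included, and the job is handed in when it is done.

```bash
mkdir -p pics
cat > h.py <<'E'
import numpy as np, cv2
from scipy.spatial.transform import Rotation as Ro
from cell import robot
def snap(n,f):
    im,d=robot.grab_frame(n); np.savez('pics/'+f+'.npz',im=im,d=d)
    cv2.imwrite('pics/'+f+'.png',im[:,:,::-1]); return im,d
def crop(f,x0,y0,x1,y1,s):
    im=cv2.imread('pics/'+f+'.png')[y0:y1,x0:x1]
    cv2.imwrite('pics/'+f+'_c%d_%d.png'%(x0,y0),cv2.resize(im,None,fx=s,fy=s,interpolation=cv2.INTER_CUBIC))
def ray(n,u,v):
    p=robot.camera_params(n); K=np.array([[p['fx'],0,p['cx']],[0,p['fy'],p['cy']],[0,0,1.]])
    q=cv2.undistortPoints(np.array([[[u,v]]],float),K,np.array(p['distortion']))[0,0]
    R=np.array(p['R']);t=np.array(p['t'])
    return -R.T@t, R.T@np.array([q[0],q[1],1])
def atz(n,u,v,z):
    o,r=ray(n,u,v); return o+r*(z-o[2])/r[2]
def dep(n,f,u,v):
    d=np.load('pics/'+f+'.npz')['d'][int(v),int(u)]; o,r=ray(n,u,v); return o+r*d
def totool(dw):
    s=robot.observe(); R=rot(s); return R.T@np.array(dw)*100
def rot(s):
    e=np.array(s['ee_rot']); return e if e.shape==(3,3) else Ro.from_euler('xyz',e).as_matrix()
E
python3 - <<'E'
from h import *
s=robot.observe(); print(s)
for n in('side','top'): snap(n,n+'0')
a=cv2.imread('pics/side0.png');b=cv2.imread('pics/top0.png')
p=robot.camera_params('top');print(p);p=robot.camera_params('side');print(p)
E
```

```text
{'t': 0.0, 'joint_positions': array([-1.26467203e+00,  9.18853117e-02,  1.23188068e+00,  2.99182128e-08,
        1.81975156e+00, -5.67096964e-02]), 'qvel': array([ 4.35708597e-04, -3.57791243e-04, -1.30506806e-04,  6.17742848e-04,
       -1.76094712e-04, -1.26920091e-05]), 'effort': array([-4.99341950e-04, -4.58737528e+01, -4.18024600e+01, -1.55551165e-04,
        1.17891826e-02,  7.55375538e-06]), 'tcp_pos': array([ 0.21286863, -0.56068844,  0.23013794]), 'ee_rot': array([-3.13967085e+00, -1.09130678e-04,  3.62833894e-01]), 'wrist_force': array([-0.04628928,  1.00714791,  0.16679975]), 'torque': array([0.00242251, 0.00020629, 0.00908332]), 'opening': 0.08517983214515282}
{'fx': 455.0673576325088, 'fy': 455.0673576325088, 'cx': 275.15162820269757, 'cy': 215.44631815534422, 'distortion': array([-0.11210617,  0.        ,  0.        ,  0.        ,  0.        ]), 'R': array([[-1.73221645e-02, -9.99848464e-01, -1.72981000e-03],
       [-9.95902409e-01,  1.74073322e-02, -8.87433162e-02],
       [ 8.87599798e-02,  1.85495631e-04, -9.96053026e-01]]), 't': array([-0.10002556,  0.43667203,  1.34657207])}
{'fx': 464.83120661156914, 'fy': 464.83120661156914, 'cx': 285.3740552485908, 'cy': 207.15052710638676, 'distortion': array([-0.02968453,  0.        ,  0.        ,  0.        ,  0.        ]), 'R': array([[-0.98896303, -0.14807467, -0.0051016 ],
       [-0.10607909,  0.73168098, -0.67334253],
       [ 0.10343771, -0.66536969, -0.73931307]]), 't': array([0.39252433, 0.18183206, 1.15306062])}
```

View pics/top0.png

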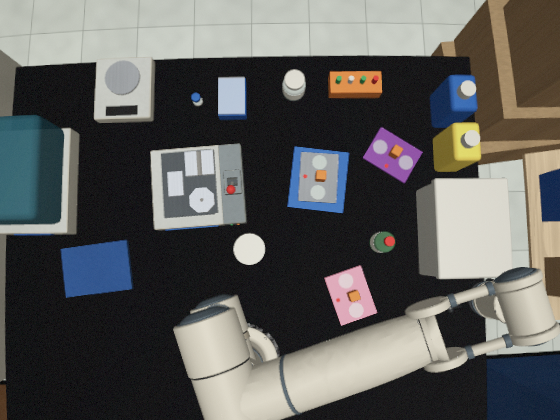

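View pics/side0.png

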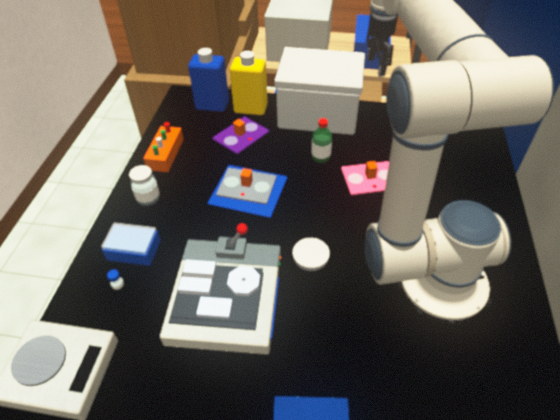

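The top view shows the base at about (198,187) with its lever at (232,188). The plate is on the blue mat with its post at (320,176) and its red dot at (305,176). The pink and purple plates are the look-alikes. I'll enlarge both areas.

Run:
```python
from h import *
crop('top0',145,138,255,234,7)
a=cv2.imread('pics/top0.png')[135:225,270:370]
cv2.imwrite('pics/plate.png',cv2.resize(a,None,fx=7,fy=7,interpolation=cv2.INTER_CUBIC))
```

```text
(no output)
```

View pics/top0_c145_138.png

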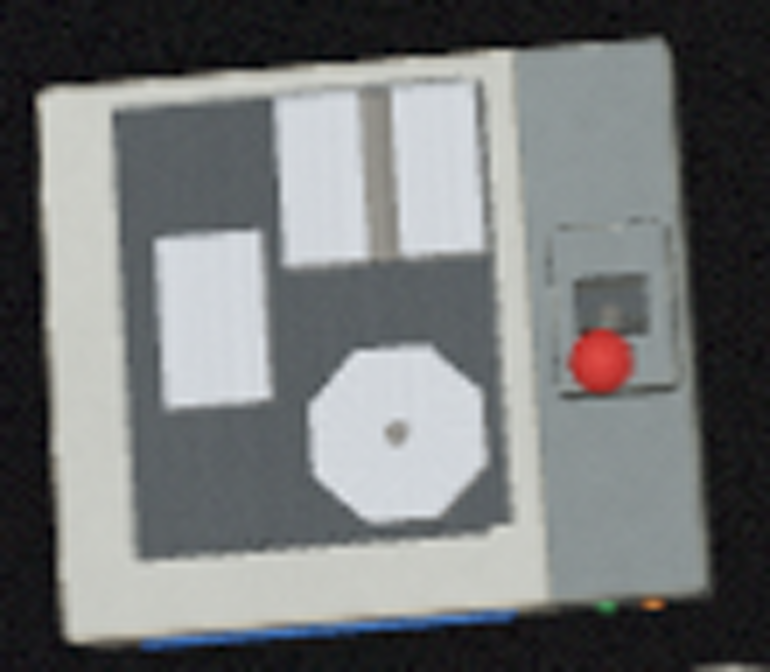

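View pics/plate.png

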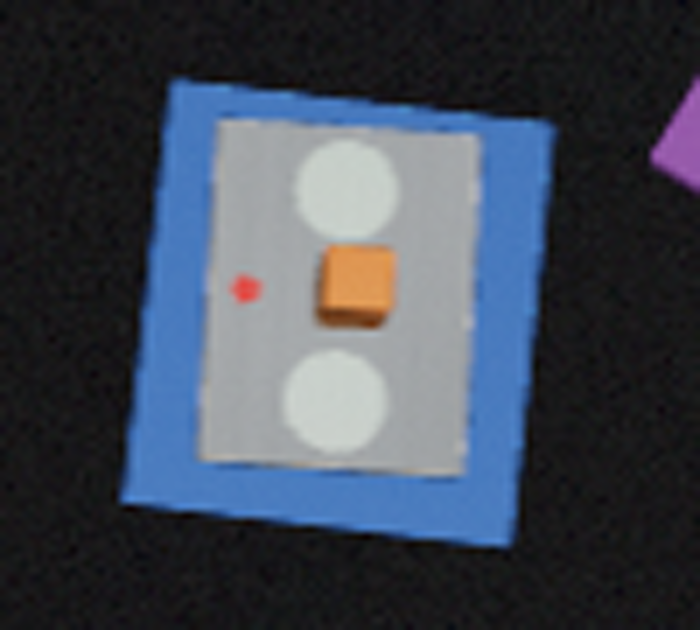

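The base crop shows the groove block centred near (380,174), the cone pit at (397,433) and the flat centred near (213,320). In the plate crop the corners are (217,120), (481,135), (464,475) and (200,460). The dot is at (246,290) and the post top is centred near (360,281).

Run:
```python
from h import *
def P(x,y,z,ox,oy): return atz('top',ox+(x+.5)/7-.5,oy+(y+.5)/7-.5,z)
B=lambda x,y,z:P(x,y,z,145,138); L=lambda x,y,z:P(x,y,z,270,135)
def fit(loc,w):
    loc=np.array(loc,float);w=np.array(w)[:,:2]; a=loc-loc.mean(0);b=w-w.mean(0)
    th=np.arctan2((a[:,0]*b[:,1]-a[:,1]*b[:,0]).sum(),(a*b).sum())
    R=np.array([[np.cos(th),-np.sin(th)],[np.sin(th),np.cos(th)]]); o=w.mean(0)-R@loc.mean(0)
    return np.degrees(th),o,((loc@R.T+o)-w)*1e3
# plate
loc=[(75,61.5),(75,-53.5),(-75,-53.5),(-75,61.5)]; w=[L(217,120,.026),L(481,135,.026),L(464,475,.026),L(200,460,.026)]
f=fit(np.array(loc)/1e3,w);print('plate',f); print('posttop',L(360,281,.071),'dot',L(246,290,.026))
# seats in carriage frame (base axes)
loc=[(-55,-10),]+[(55+sx*36,-10+sy*42) for sx,sy in((1,1),(1,-1),(-1,1),(-1,-1))]+[(sx*36,65+sy*22) for sx,sy in((1,1),(1,-1),(-1,-1),(-1,1))]
w=[B(397.5,433,.065)]+[B(*q,.0675) for q in((275,97),(477,82),(284,268),(485,250))]+[B(*q,.062) for q in((154,238),(262,230),(272,402),(165,410))]
g=fit(np.array(loc)/1e3,w);print('seats',g)
# housing corners
loc=[(120,130),(120,-145),(-120,-145),(-120,130)]; w=[B(36,92,.045),B(665,37,.045),B(710,597,.045),B(66,643,.045)]
print('base',fit(np.array(loc)/1e3,w)); print('tip',B(602,361,.135))
for u,v in((320,175),(215,190),(173,185)): print(dep('top','top0',u,v))
# side cam crosscheck
o=g[1]; th=np.radians(g[0]);R=np.array([[np.cos(th),-np.sin(th)],[np.sin(th),np.cos(th)]])
print('cone',R@[-.055,-.01]+o)
print('side cone',atz('side',243.5,279,.065), 'side posttop',atz('side',246.5,172,.071))
s=robot.observe();print(rot(s))
```

```text
plate (np.float64(-4.32792510922379), array([ 0.54831277, -0.24353388]), array([[ 0.8365415 ,  0.16511525],
       [ 0.46879349, -0.06106787],
       [-0.80162504, -0.84092209],
       [-0.50370995,  0.73687471]]))
posttop [ 0.54716135 -0.2433682   0.071     ] dot [ 0.55204716 -0.19875693  0.026     ]
seats (np.float64(3.5020103413985386), array([0.53548443, 0.12061426]), array([[-0.31033746,  0.26934532],
       [-0.7191716 , -0.57499329],
       [-0.04708187,  1.27452172],
       [ 0.68695291, -0.74115922],
       [-0.04168685,  0.13548888],
       [-0.77106258, -1.42369344],
       [-0.46562177,  0.74017697],
       [ 0.93363611,  0.88961396],
       [ 0.73437311, -0.56930091]]))
base (np.float64(3.607096471964626), array([0.52395013, 0.13079619]), array([[ 0.24290677,  0.60253623],
       [-0.10289129, -1.64328686],
       [ 1.12217508,  0.00478962],
       [-1.26219056,  1.03596101]]))
tip [0.49972011 0.01435423 0.135     ]
[ 0.54546909 -0.2399137   0.07602447]
[0.51046555 0.06861283 0.05191261]
[0.52642273 0.19171895 0.06128905]
cone [0.48119797 0.10727334]
side cone [0.47880733 0.109455   0.065     ] side posttop [ 0.54394023 -0.24046028  0.071     ]
[[ 9.34921292e-01  3.54854750e-01 -5.33157244e-04]
 [ 3.54855135e-01 -9.34919762e-01  1.69459302e-03]
 [ 1.02875138e-04 -1.77350468e-03 -9.99998422e-01]]
```

```bash
cat >> h.py <<'E'
def plan(p,yaw):  # yaw deg of tool x axis, tool down
    s=robot.observe();R=rot(s);T=Ro.from_euler('xyz',[180,0,yaw],degrees=True).as_matrix()
    print('t',round(s['t'],2),'pos',s['tcp_pos'].round(4),'yaw',np.degrees(s['ee_rot']).round(2),'F',s['wrist_force'].round(2),'M',s['torque'].round(3),'open',round(s['opening'],4))
    print('shift',(R.T@(np.array(p)-s['tcp_pos'])*100).round(3),'turn',np.degrees(Ro.from_matrix(R.T@T).as_rotvec()).round(2))
E
python3 -c "
from h import *
plan([.548,-.2435,.20],85.67)"
```

```text
t 0.1 pos [ 0.2129 -0.5607  0.2303] yaw [-1.799e+02 -1.000e-02  2.078e+01] F [ 0.63 -0.17  0.12] M [0.027 0.013 0.018] open 0.0854
shift [ 42.589 -17.757   3.061] turn [-9.000e-02 -6.000e-02 -6.489e+01]
```

```bash
R='[[[42.6,-17.8,3.0],[0,0,-64.9],1],[[42.6,-17.8,3.0],[0,0,-64.9],1],[[42.6,-17.8,3.0],[0,0,-64.9],1],[[42.6,-17.8,3.0],[0,0,-64.9],1],[[42.6,-17.8,3.0],[0,0,-64.9],1]]'; python3 -m crank '[[[42.6,-17.8,3.0],[0,0,-64.9],1],[[42.6,-17.8,3.0],[0,0,-64.9],1],[[42.6,-17.8,3.0],[0,0,-64.9],1],[[42.6,-17.8,3.0],[0,0,-64.9],1],[[42.6,-17.8,3.0],[0,0,-64.9],1]]'; python3 -c "
from h import *
plan([.548,-.2435,.11],85.67)"
```

```text
t: 0.72
tcp_pos: [0.4402, -0.3446, 0.21]
ee_rot: [-3.14, -0.002, 1.306]
wrist_force: [1.1, -0.1, -0.1]
opening: 0.0856
t 0.72 pos [ 0.4402 -0.3446  0.21  ] yaw [-1.7993e+02 -9.0000e-02  7.4850e+01] F [ 1.1  -0.15 -0.09] M [-0.043 -0.038  0.082] open 0.0856
shift [12.565  7.776 10.008] turn [ -0.06  -0.1  -10.82]
```

```bash
python3 -m crank '[[[12.57,7.78,6],[0,0,-10.8],1],[[12.57,7.78,8],[0,0,-10.8],1],[[12.57,7.78,10],[0,0,-10.8],1],[[12.57,7.78,10],[0,0,-10.8],1]]'; python3 -c "
from h import *
plan([.548,-.2435,.031],85.67)
im,d=snap('top','top1'); snap('side','side1')
a=cv2.imread('pics/top1.png')[125:235,260:380];b=cv2.imread('pics/side1.png')[110:230,180:320]
f=lambda x:cv2.resize(x,(400,400),interpolation=cv2.INTER_CUBIC)
cv2.imwrite('pics/g1.png',np.hstack([f(a),f(b)]))"
```

```text
t: 1.23
tcp_pos: [0.547, -0.24, 0.1041]
ee_rot: [-3.132, -0.006, 1.499]
wrist_force: [-0.8, -0.3, -0.1]
opening: 0.0852
t 1.23 pos [ 0.547  -0.24    0.1041] yaw [-179.44   -0.35   85.87] F [-0.76 -0.31 -0.05] M [-0.04 -0.04  0.02] open 0.0852
shift [-0.388  0.193  7.31 ] turn [-0.56 -0.35  0.2 ]
```

View pics/g1.png

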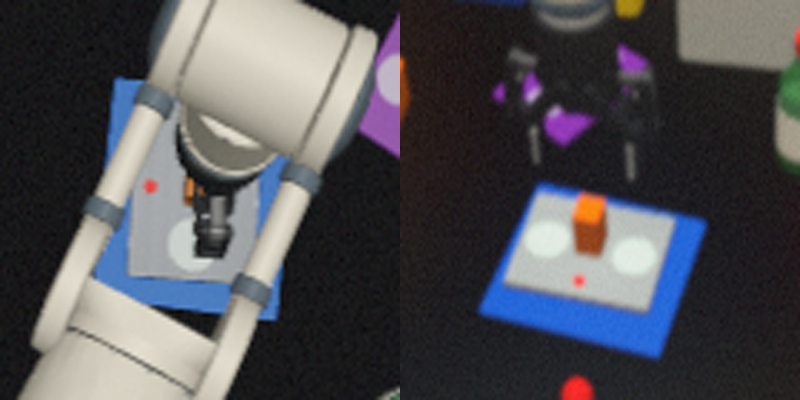

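The side view shows the fingers above the post, one on each side along plate x, so I'll descend and close.

```bash
python3 -m crank '[[[-0.35,0.12,4],[-0.5,-0.3,0.2],1],[[-0.35,0.12,7.2],[-0.5,-0.3,0.2],1],[[-0.35,0.12,7.2],[-0.5,-0.3,0.2],1]]'; python3 -c "
from h import *
plan([.548,-.2435,.031],85.67)"
```

```text
t: 1.7
tcp_pos: [0.5466, -0.2477, 0.0366]
ee_rot: [3.138, 0.003, 1.49]
wrist_force: [-0.7, 0.1, 0.8]
opening: 0.0856
t 1.7 pos [ 0.5466 -0.2477  0.0366] yaw [1.7982e+02 1.5000e-01 8.5370e+01] F [-0.68  0.08  0.79] M [ 0.02  -0.004 -0.012] open 0.0856
shift [0.434 0.099 0.559] turn [ 0.18  0.15 -0.3 ]
```

```bash
python3 -m crank '[[[0.43,0.1,0.55],[0.2,0.15,-0.3],1],[[0.43,0.1,0.55],[0.2,0.15,-0.3],1],[[0.43,0.1,0.55],[0.2,0.15,-0.3],1]]'; python3 -c "
from h import *
plan([.548,-.2435,.031],85.67)"
```

```text
t: 2.08
tcp_pos: [0.5487, -0.2439, 0.0326]
ee_rot: [3.14, 0.001, 1.495]
wrist_force: [0.1, 0.4, 0.3]
opening: 0.0852
t 2.08 pos [ 0.5487 -0.2439  0.0326] yaw [1.799e+02 5.000e-02 8.568e+01] F [0.14 0.37 0.31] M [-0.055 -0.037  0.029] open 0.0852
shift [ 0.036 -0.074  0.158] turn [0.1  0.05 0.01]
```

```bash
python3 -m crank '[[[0,-0.05,0.1],[0,0,0],0],[[0,-0.05,0.1],[0,0,0],0],[[0,-0.05,0.1],[0,0,0],0],[[0,-0.05,0.1],[0,0,0],0],[[0,-0.05,0.1],[0,0,0],0]]';python3 -m crank '[[[0,0,0],[0,0,0],0],[[0,0,0],[0,0,0],0],[[0,0,0],[0,0,0],0]]'; python3 -c "
from h import *
plan([.548,-.2435,.031],85.67)"
```

```text
t: 2.7
tcp_pos: [0.5485, -0.244, 0.0319]
ee_rot: [3.139, 0.001, 1.495]
wrist_force: [1.4, 0.0, 1.6]
opening: 0.0271
t: 3.08
tcp_pos: [0.5485, -0.244, 0.0319]
ee_rot: [3.139, 0.001, 1.495]
wrist_force: [1.1, -0.2, 1.5]
opening: 0.0273
t 3.08 pos [ 0.5485 -0.244   0.0319] yaw [1.7985e+02 7.0000e-02 8.5680e+01] F [ 1.11 -0.16  1.51] M [-0.027 -0.125  0.04 ] open 0.0273
shift [ 0.047 -0.057  0.088] turn [0.15 0.07 0.01]
```

```bash
python3 -m crank '[[[0,0,-2],[0,0,0],0],[[0,0,-6],[0,0,0],0],[[0,0,-12],[0,0,0],0],[[0,0,-18],[0,0,0],0],[[0,0,-20.5],[0,0,0],0]]';python3 -m crank '[[[0,0,-1],[0,0,0],0],[[0,0,-1],[0,0,0],0],[[0,0,-1],[0,0,0],0]]'; python3 -c "
from h import *
plan([.5344,.140,.235],93.55)"
```

```text
t: 3.7
tcp_pos: [0.5484, -0.244, 0.243]
ee_rot: [3.133, 0.004, 1.495]
wrist_force: [-0.2, 0.1, -3.3]
opening: 0.0275
t: 4.08
tcp_pos: [0.5479, -0.2437, 0.2508]
ee_rot: [3.136, 0.002, 1.495]
wrist_force: [0.3, 0.4, -3.6]
opening: 0.0275
t 4.08 pos [ 0.5479 -0.2437  0.2508] yaw [1.7969e+02 1.4000e-01 8.5680e+01] F [ 0.32  0.4  -3.55] M [-0.041  0.016  0.013] open 0.0275
shift [38.162 -4.242  1.467] turn [ 0.3   0.16 -7.87]
```

```bash
python3 -m crank '[[[4,-0.5,0],[0,0,-1],0],[[9,-1,0],[0,0,-2],0],[[14,-1.6,0],[0.2,0.1,-3],0],[[19,-2.1,0],[0.2,0.1,-4],0],[[24,-2.7,0],[0.2,0.1,-5],0]]'; python3 -c "
from h import *
plan([.5344,.140,.24],93.55)"
```

```text
t: 4.7
tcp_pos: [0.5382, -0.0008, 0.2478]
ee_rot: [-3.14, 0.001, 1.583]
wrist_force: [0.8, 0.1, -4.3]
opening: 0.0274
t 4.7 pos [ 0.5382 -0.0008  0.2478] yaw [-1.799e+02  4.000e-02  9.070e+01] F [ 0.77  0.06 -4.26] M [-0.029 -0.041 -0.034] open 0.0274
shift [14.082 -0.207  0.772] turn [-0.1   0.04 -2.85]
```

```bash
python3 -m crank '[[[5,-0.1,0],[0,0,-1],0],[[10,-0.15,0],[0,0,-2],0],[[13,-0.2,0],[0,0,-2.8],0],[[14.1,-0.2,0.7],[0,0,-2.8],0],[[14.1,-0.2,0.7],[-0.1,0,-2.8],0]]'; python3 -m crank '[[[0,0,5],[0,0,0],0],[[0,0,7.5],[0,0,0],0],[[0,0,7.5],[0,0,0],0]]'; python3 -c "
from h import *
plan([.5344,.140,.11],93.55)"
```

```text
t: 5.32
tcp_pos: [0.5338, 0.1401, 0.2383]
ee_rot: [-3.138, 0.002, 1.632]
wrist_force: [0.6, 0.3, -4.3]
opening: 0.0271
t: 5.7
tcp_pos: [0.5322, 0.1382, 0.16]
ee_rot: [-3.132, 0.003, 1.63]
wrist_force: [-0.8, 0.1, -2.8]
opening: 0.0272
t 5.7 pos [0.5322 0.1382 0.16  ] yaw [-1.7943e+02  1.7000e-01  9.3420e+01] F [-0.75  0.15 -2.81] M [-0.022 -0.001 -0.027] open 0.0272
shift [0.182 0.279 4.999] turn [-0.57  0.17 -0.13]
```

```bash
python3 -m crank '[[[0.18,0.2,3],[-0.5,0.17,-0.1],0],[[0.18,0.22,5.2],[-0.5,0.17,-0.1],0],[[0.18,0.22,5.5],[-0.5,0.17,-0.1],0],[[0.18,0.22,5.5],[-0.5,0.17,-0.1],0]]'; python3 -c "
from h import *
snap('side','side2');plan([.5344,.140,.098],93.55)
crop('side2',120,140,340,370,2.6)"
```

```text
t: 6.2
tcp_pos: [0.5346, 0.1396, 0.1069]
ee_rot: [3.14, -0.0, 1.631]
wrist_force: [0.3, -0.1, -3.8]
opening: 0.0276
t 6.25 pos [0.5348 0.1398 0.1072] yaw [ 1.799e+02 -1.000e-02  9.349e+01] F [ 0.47  0.37 -2.84] M [ 0.046 -0.015  0.021] open 0.0273
shift [ 0.026 -0.038  0.919] turn [ 0.1  -0.01 -0.06]
```

View pics/side2_c120_140.png

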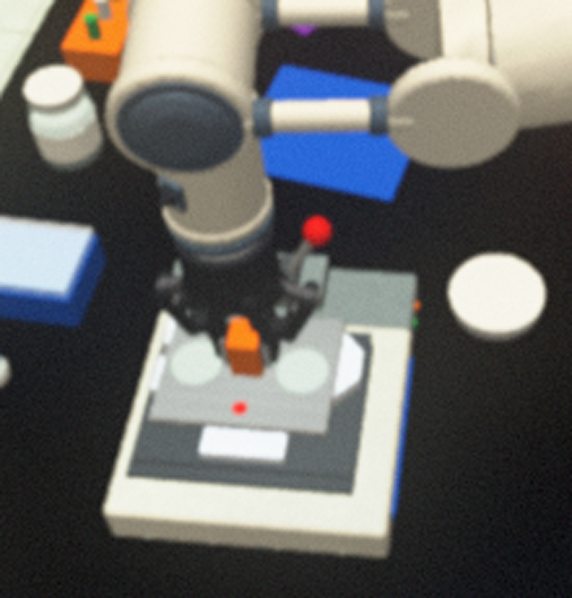

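The plate is level over the seats. I'll lower it slowly and watch the force: free weight reads about -3.6 N and home should be near TCP z 0.090.

```bash
python3 -m crank '[[[0.02,-0.03,0.4],[0.1,0,0],0],[[0.02,-0.03,0.7],[0.1,0,0],0],[[0.02,-0.03,0.85],[0.1,0,0],0],[[0.02,-0.03,0.95],[0.1,0,0],0],[[0.02,-0.03,1.05],[0.1,0,0],0]]'; python3 -c "
from h import *
plan([.5344,.140,.095],93.55)"; python3 -m crank '[[[0,0,0.08],[0,0,0],0],[[0,0,0.16],[0,0,0],0]]'; python3 -c "
from h import *
plan([.5344,.140,.090],93.55)"
```

```text
t: 6.88
tcp_pos: [0.5345, 0.14, 0.0966]
ee_rot: [-3.142, -0.0, 1.632]
wrist_force: [0.0, -0.6, -2.7]
opening: 0.0272
t 6.88 pos [0.5345 0.14   0.0966] yaw [-1.800e+02 -1.000e-02  9.349e+01] F [ 0.01 -0.64 -2.73] M [0.039 0.01  0.002] open 0.0272
shift [ 0.001 -0.007  0.162] turn [-0.   -0.01 -0.06]
t: 7.12
tcp_pos: [0.5345, 0.14, 0.095]
ee_rot: [-3.142, -0.0, 1.632]
wrist_force: [0.8, -0.1, -2.6]
opening: 0.0273
t 7.12 pos [0.5345 0.14   0.095 ] yaw [-1.800e+02 -1.000e-02  9.349e+01] F [ 0.77 -0.05 -2.62] M [-0.079 -0.045  0.005] open 0.0273
shift [ 0.002 -0.007  0.495] turn [-0.   -0.01 -0.06]
```

```bash
for i in 1; do python3 -m crank '[[[0,0,0.05],[0,0,0],0],[[0,0,0.1],[0,0,0],0],[[0,0,0.15],[0,0,0],0],[[0,0,0.15],[0,0,0],0]]'; python3 -c "
from h import *
plan([.5344,.140,.090],93.55)"; done
```

```text
t: 7.62
tcp_pos: [0.5345, 0.14, 0.0934]
ee_rot: [-3.142, -0.0, 1.632]
wrist_force: [-0.2, -0.1, -3.4]
opening: 0.0273
t 7.62 pos [0.5345 0.14   0.0934] yaw [-1.800e+02 -1.000e-02  9.349e+01] F [-0.16 -0.05 -3.38] M [-0.042  0.017  0.02 ] open 0.0273
shift [ 0.002 -0.006  0.343] turn [-0.   -0.01 -0.06]
```

```bash
python3 -m crank '[[[0,0,0.05],[0,0,0],0],[[0,0,0.1],[0,0,0],0],[[0,0,0.1],[0,0,0],0]]'; python3 -c "
from h import *
plan([.5344,.140,.090],93.55)"
```

```text
t: 8.0
tcp_pos: [0.5344, 0.14, 0.0923]
ee_rot: [-3.141, -0.0, 1.632]
wrist_force: [-0.5, -0.1, -3.3]
opening: 0.0274
t 8.0 pos [0.5344 0.14   0.0923] yaw [-1.7999e+02 -1.0000e-02  9.3490e+01] F [-0.54 -0.08 -3.35] M [-0.001  0.035 -0.017] open 0.0274
shift [ 0.002 -0.     0.233] turn [-0.01 -0.01 -0.06]
```

```bash
python3 -m crank '[[[0,0,0.05],[0,0,0],0],[[0,0,0.05],[0,0,0],0]]'; python3 -c "
from h import *
plan([.5344,.140,.090],93.55)"; python3 -m crank '[[[0,0,0.05],[0,0,0],0],[[0,0,0.05],[0,0,0],0]]'; python3 -c "
from h import *
plan([.5344,.140,.090],93.55)"
```

```text
t: 8.25
tcp_pos: [0.5344, 0.14, 0.0918]
ee_rot: [-3.141, -0.0, 1.632]
wrist_force: [0.1, 1.0, -3.4]
opening: 0.0276
t 8.25 pos [0.5344 0.14   0.0918] yaw [-1.7998e+02 -1.0000e-02  9.3490e+01] F [ 0.11  0.99 -3.41] M [-0.019  0.    -0.017] open 0.0276
shift [0.005 0.001 0.176] turn [-0.02 -0.01 -0.06]
t: 8.5
tcp_pos: [0.5343, 0.14, 0.0912]
ee_rot: [-3.141, -0.0, 1.632]
wrist_force: [-0.6, -0.5, -4.1]
opening: 0.0275
t 8.5 pos [0.5343 0.14   0.0912] yaw [-1.7997e+02 -1.0000e-02  9.3490e+01] F [-0.58 -0.45 -4.09] M [-0.008  0.005  0.017] open 0.0275
shift [0.002 0.008 0.119] turn [-0.03 -0.01 -0.06]
```

```bash
python3 -m crank '[[[0,0,0.05],[0,0,0],0],[[0,0,0.05],[0,0,0],0]]'; python3 -c "
from h import *
plan([.5344,.140,.090],93.55)"; python3 -m crank '[[[0,0,0.04],[0,0,0],0],[[0,0,0.04],[0,0,0],0]]'; python3 -c "
from h import *
plan([.5344,.140,.090],93.55)"
```

```text
t: 8.75
tcp_pos: [0.5344, 0.14, 0.0907]
ee_rot: [-3.141, -0.0, 1.632]
wrist_force: [0.1, 0.1, -4.0]
opening: 0.0272
t 8.75 pos [0.5344 0.14   0.0907] yaw [-1.7998e+02 -1.0000e-02  9.3490e+01] F [ 0.05  0.11 -3.99] M [ 0.015 -0.003  0.017] open 0.0272
shift [0.004 0.003 0.072] turn [-0.02 -0.01 -0.06]
t: 9.0
tcp_pos: [0.5345, 0.14, 0.0905]
ee_rot: [3.142, -0.0, 1.632]
wrist_force: [0.6, -0.1, -2.4]
opening: 0.0273
t 9.0 pos [0.5345 0.14   0.0905] yaw [ 1.800e+02 -1.000e-02  9.349e+01] F [ 0.64 -0.06 -2.35] M [-0.055 -0.037 -0.016] open 0.0273
shift [ 0.003 -0.008  0.052] turn [ 0.   -0.01 -0.06]
```

```bash
python3 -m crank '[[[0,0,0.04],[0,0,0],0],[[0,0,0.04],[0,0,0],0]]'; python3 -c "
from h import *
plan([.5344,.140,.090],93.55)"; python3 -m crank '[[[0,0,0.04],[0,0,0],0],[[0,0,0.04],[0,0,0],0]]'; python3 -c "
from h import *
plan([.5344,.140,.090],93.55)"
```

```text
t: 9.25
tcp_pos: [0.5346, 0.14, 0.0904]
ee_rot: [3.141, -0.0, 1.632]
wrist_force: [-0.7, 0.2, -1.6]
opening: 0.0272
t 9.25 pos [0.5346 0.14   0.0904] yaw [ 1.7998e+02 -1.0000e-02  9.3500e+01] F [-0.7   0.23 -1.63] M [-0.085  0.062 -0.007] open 0.0272
shift [ 0.    -0.018  0.035] turn [ 0.02 -0.01 -0.05]
t: 9.5
tcp_pos: [0.5347, 0.14, 0.0902]
ee_rot: [3.141, -0.0, 1.632]
wrist_force: [-0.9, 0.0, -1.1]
opening: 0.0276
t 9.5 pos [0.5347 0.14   0.0902] yaw [ 1.7996e+02 -2.0000e-02  9.3500e+01] F [-0.9   0.02 -1.07] M [-0.091  0.126  0.101] open 0.0276
shift [-0.    -0.028  0.023] turn [ 0.04 -0.02 -0.05]
```

```bash
python3 -m crank '[[[0,0.03,0.03],[0,0,0],0],[[0,0.03,0.03],[0,0,0],0]]'; python3 -c "
from h import *
plan([.5344,.140,.090],93.55)"; python3 -m crank '[[[0,0.02,0.04],[0,0,0],0],[[0,0.02,0.04],[0,0,0],0]]'; python3 -c "
from h import *
plan([.5344,.140,.090],93.55)"
```

```text
t: 9.75
tcp_pos: [0.5349, 0.1401, 0.0901]
ee_rot: [3.141, -0.0, 1.632]
wrist_force: [-2.4, -0.3, 0.6]
opening: 0.0276
t 9.75 pos [0.5349 0.1401 0.0901] yaw [ 1.7996e+02 -2.0000e-02  9.3510e+01] F [-2.44 -0.26  0.58] M [-0.116  0.318  0.083] open 0.0276
shift [-0.007 -0.05   0.007] turn [ 0.04 -0.02 -0.04]
t: 10.0
tcp_pos: [0.535, 0.1401, 0.09]
ee_rot: [3.141, -0.0, 1.632]
wrist_force: [-3.3, -0.0, 1.8]
opening: 0.0276
t 10.0 pos [0.535  0.1401 0.09  ] yaw [ 1.7997e+02 -2.0000e-02  9.3510e+01] F [-3.34 -0.04  1.75] M [-0.119  0.645  0.118] open 0.0276
shift [-0.01  -0.058 -0.003] turn [ 0.03 -0.02 -0.04]
```

```bash
python3 -m crank '[[[0,-0.06,0],[0,0,0],0],[[0,-0.06,0],[0,0,0],0],[[0,-0.06,0],[0,0,0],0]]'; python3 -c "
from h import *
plan([.5344,.140,.090],93.55)"; python3 -m crank '[[[0,0,0.03],[0,0,0],0],[[0,0,0.03],[0,0,0],0]]'; python3 -c "
from h import *
plan([.5344,.140,.090],93.55)"
```

```text
t: 10.38
tcp_pos: [0.5348, 0.1401, 0.0901]
ee_rot: [3.14, -0.0, 1.632]
wrist_force: [1.5, 0.4, 0.2]
opening: 0.0275
t 10.38 pos [0.5348 0.1401 0.0901] yaw [ 1.7991e+02 -3.0000e-02  9.3510e+01] F [1.53 0.43 0.19] M [-0.066 -0.278  0.218] open 0.0275
shift [-0.008 -0.042  0.007] turn [ 0.09 -0.03 -0.04]
t: 10.62
tcp_pos: [0.5349, 0.1401, 0.09]
ee_rot: [3.14, -0.0, 1.632]
wrist_force: [0.4, 0.3, 1.4]
opening: 0.0272
t 10.62 pos [0.5349 0.1401 0.09  ] yaw [ 1.799e+02 -2.000e-02  9.351e+01] F [0.41 0.27 1.43] M [-0.123  0.154  0.164] open 0.0272
shift [-0.011 -0.048  0.001] turn [ 0.1  -0.02 -0.04]
```

The x force flips sign across a 0.2 mm shift, so the cone has captured the foot. I'll test the other directions and press lightly once more.

```bash
python3 -m crank '[[[0.06,0,0.02],[0,0,0],0],[[0.06,0,0.02],[0,0,0],0]]'; python3 -c "
from h import *
plan([.5344,.140,.090],93.55)"; python3 -m crank '[[[-0.08,0,0.02],[0,0,0],0],[[-0.08,0,0.02],[0,0,0],0]]'; python3 -c "
from h import *
plan([.5344,.140,.090],93.55)"
```

```text
t: 10.88
tcp_pos: [0.5349, 0.1403, 0.0899]
ee_rot: [3.14, 0.0, 1.632]
wrist_force: [0.1, -2.8, 2.3]
opening: 0.0275
t 10.88 pos [0.5349 0.1403 0.0899] yaw [1.799e+02 3.000e-02 9.350e+01] F [ 0.06 -2.83  2.29] M [-0.728  0.231  0.203] open 0.0275
shift [-0.024 -0.047 -0.006] turn [ 0.1   0.03 -0.05]
t: 11.12
tcp_pos: [0.5349, 0.14, 0.0899]
ee_rot: [3.14, -0.001, 1.632]
wrist_force: [-1.2, 2.3, 4.0]
opening: 0.0276
t 11.12 pos [0.5349 0.14   0.0899] yaw [ 1.7988e+02 -4.0000e-02  9.3510e+01] F [-1.19  2.3   4.  ] M [0.173 0.237 0.206] open 0.0276
shift [ 0.001 -0.049 -0.007] turn [ 0.12 -0.04 -0.04]
```

```bash
python3 -m crank '[[[0.02,0,0],[0,0,0],0],[[0.02,0,0],[0,0,0],0],[[0.02,0,0],[0,0,0],0.6],[[0.02,0,0],[0,0,0],1],[[0.02,0,0],[0,0,0],1]]'; python3 -m crank '[[[0,0,0],[0,0,0],1],[[0,0,0],[0,0,0],1],[[0,0,0],[0,0,0],1]]'; python3 -c "
from h import *
plan([.5344,.140,.2],93.55)"
```

```text
t: 11.75
tcp_pos: [0.5348, 0.1402, 0.0897]
ee_rot: [3.14, -0.001, 1.632]
wrist_force: [-0.2, -0.4, -0.1]
opening: 0.0796
t: 12.12
tcp_pos: [0.5348, 0.1402, 0.0896]
ee_rot: [3.14, -0.001, 1.632]
wrist_force: [0.4, -0.2, -1.1]
opening: 0.0853
t 12.12 pos [0.5348 0.1402 0.0896] yaw [ 1.7991e+02 -4.0000e-02  9.3510e+01] F [ 0.35 -0.21 -1.06] M [ 0.022 -0.009  0.017] open 0.0853
shift [-1.1000e-02 -2.3000e-02 -1.1038e+01] turn [ 0.09 -0.04 -0.04]
```

```bash
python3 -m crank '[[[0,0,-2],[0,0,0],1],[[0,0,-5],[0,0,0],1],[[0,0,-10],[0,0,0],1],[[0,0,-14],[0,0,0],1],[[0,0,-14],[0,0,0],1]]'; python3 -c "
from h import *
plan([.446,.0107,.23],93.55)"
```

```text
t: 12.75
tcp_pos: [0.5361, 0.1404, 0.2363]
ee_rot: [3.13, -0.002, 1.632]
wrist_force: [-0.2, 0.2, -0.7]
opening: 0.0853
t 12.75 pos [0.5361 0.1404 0.2363] yaw [ 1.7934e+02 -1.2000e-01  9.3510e+01] F [-0.17  0.2  -0.67] M [-0.02  -0.022  0.023] open 0.0853
shift [-12.397  -9.791   0.491] turn [ 0.66 -0.12 -0.04]
```

```bash
python3 -m crank '[[[-4,-3.5,0],[0.3,0,0],0],[[-8,-7,0],[0.6,-0.1,0],0],[[-12.4,-9.8,0.4],[0.6,-0.1,0],0],[[-12.4,-9.8,0.4],[0.6,-0.1,0],0],[[-12.4,-9.8,0.4],[0.6,-0.1,0],0]]'; python3 -c "
from h import *
plan([.446,.0107,.115],93.55)
snap('top','top3'); snap('side','side3')
a=cv2.imread('pics/top3.png')[135:240,140:260];b=cv2.imread('pics/side3.png')[200:360,140:320]
cv2.imwrite('pics/g3.png',np.hstack([cv2.resize(a,(400,350),interpolation=cv2.INTER_CUBIC),cv2.resize(b,(394,350),interpolation=cv2.INTER_CUBIC)]))"
```

```text
t: 13.38
tcp_pos: [0.446, 0.0108, 0.2311]
ee_rot: [3.14, -0.001, 1.632]
wrist_force: [-0.4, 1.0, 0.8]
opening: -0.0001
t 13.38 pos [0.446  0.0108 0.2311] yaw [ 1.7992e+02 -4.0000e-02  9.3480e+01] F [-0.43  0.99  0.8 ] M [0.011 0.014 0.026] open -0.0001
shift [-0.022 -0.016 11.605] turn [ 0.09 -0.04 -0.07]
```

View pics/g3.png

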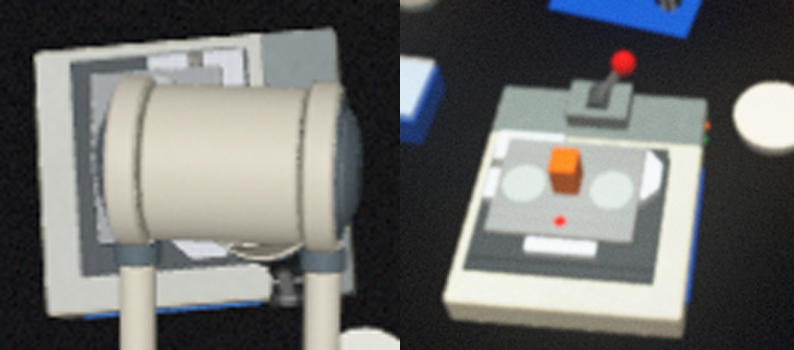

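The plate sits level on the seats, and the lever leans to -x with the shut fingers clear beside it. Next I'll go down and push.

```bash
python3 -m crank '[[[0,0,5],[0,0,0],0],[[0,0,9],[0,0,0],0],[[0,0,11.4],[0,0,0],0],[[0,0,11.4],[0,0,0],0],[[0,0,11.4],[0,0,0],0]]'; python3 -c "
from h import *
plan([.446+.05*.998,.0107+.05*.0619,.115],93.55)"
```

```text
t: 14.1
tcp_pos: [0.4471, 0.012, 0.1182]
ee_rot: [3.139, -0.001, 1.634]
wrist_force: [-0.3, -0.2, 0.1]
opening: -0.0002
t 14.1 pos [0.4471 0.012  0.1182] yaw [ 1.7987e+02 -3.0000e-02  9.3630e+01] F [-0.31 -0.16  0.08] M [-0.009 -0.052  0.058] open -0.0002
shift [-0.134  4.885  0.326] turn [ 0.13 -0.03  0.08]
```

```bash
python3 -m crank '[[[-0.1,1.5,0.2],[0,0,0],0],[[-0.1,3,0.2],[0,0,0],0],[[-0.1,4,0.2],[0,0,0],0],[[-0.1,5,0.2],[0,0,0],0],[[-0.1,6,0.2],[0,0,0],0]]'; python3 -m crank '[[[0,0.7,0],[0,0,0],0],[[0,1.4,0],[0,0,0],0],[[0,2.1,0],[0,0,0],0]]'; python3 -c "
from h import *
plan([.446+.11*.998,.0107+.11*.0619,.115],93.55)"
```

```text
t: 14.72
tcp_pos: [0.5077, 0.0149, 0.1167]
ee_rot: [3.139, -0.001, 1.634]
wrist_force: [-0.8, -0.3, 1.5]
opening: -0.0002
t: 15.1
tcp_pos: [0.5289, 0.0162, 0.1165]
ee_rot: [3.139, -0.001, 1.634]
wrist_force: [-0.6, -0.1, 0.2]
opening: -0.0001
t 15.1 pos [0.5289 0.0162 0.1165] yaw [ 1.7987e+02 -3.0000e-02  9.3630e+01] F [-0.62 -0.13  0.2 ] M [-0.002  0.138 -0.015] open -0.0001
shift [-0.043  2.689  0.154] turn [ 0.13 -0.03  0.08]
```

```bash
python3 -m crank '[[[0,0.4,0.1],[0,0,0],0],[[0,0.8,0.1],[0,0,0],0],[[0,1.2,0.1],[0,0,0],0]]'; python3 -c "
from h import *
snap('side','side4')
b=cv2.imread('pics/side4.png')[190:290,180:300]
cv2.imwrite('pics/g4.png',cv2.resize(b,(480,400),interpolation=cv2.INTER_CUBIC))
plan([.446+.11*.998,.0107+.11*.0619,.115],93.55)"
```

```text
t: 15.48
tcp_pos: [0.5409, 0.017, 0.1152]
ee_rot: [3.14, -0.001, 1.634]
wrist_force: [-1.0, -0.0, -1.4]
opening: -0.0002
t 15.53 pos [0.5413 0.017  0.1153] yaw [ 1.7988e+02 -4.0000e-02  9.3630e+01] F [-1.71 -0.11  0.52] M [-0.038  0.116  0.026] open -0.0003
shift [-0.045  1.446  0.03 ] turn [ 0.12 -0.04  0.08]
```

View pics/g4.png

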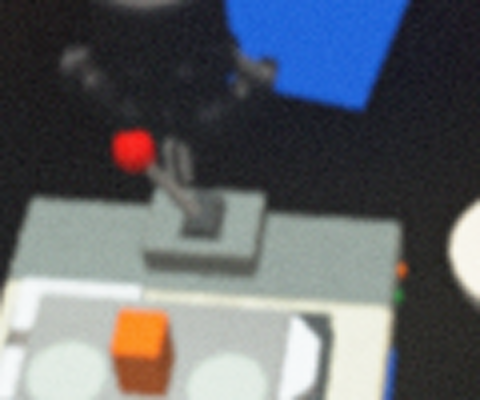

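The lever now leans to +x, with the tip at (133,150) and the fingers at (177,160). I'll push on until the end stop pushes back.

```bash
python3 -m crank '[[[0,0.3,0],[0,0,0],0],[[0,0.6,0],[0,0,0],0]]'; python3 -m crank '[[[0,0.3,0],[0,0,0],0],[[0,0.6,0],[0,0,0],0]]';python3 -c "
from h import *
plan([.446+.13*.998,.0107+.13*.0619,.115],93.55)"
```

```text
t: 15.78
tcp_pos: [0.5433, 0.0172, 0.1151]
ee_rot: [-3.133, -0.001, 1.634]
wrist_force: [-26.3, -1.8, 9.7]
opening: -0.0004
t: 16.02
tcp_pos: [0.5434, 0.0172, 0.1151]
ee_rot: [-3.118, -0.001, 1.634]
wrist_force: [-35.6, -2.6, 14.6]
opening: -0.0002
t 16.02 pos [0.5434 0.0172 0.1151] yaw [-1.7864e+02 -4.0000e-02  9.3610e+01] F [-35.61  -2.55  14.63] M [-0.317  5.334  0.08 ] open -0.0002
shift [-0.05   3.239 -0.069] turn [-1.36 -0.04  0.06]
```

That's a firm stop at 36 N, so the lever is fully over. I'll back off and rise.

```bash
python3 -m crank '[[[0,-1,0],[0,0,0],0],[[0,-3,0],[-1,0,0],0],[[0,-4,-2],[-1,0,0],0],[[0,-5,-7],[-1.3,0,0],0],[[0,-6,-13],[-1.3,0,0],0]]'; python3 -m crank '[[[-5,-1,0],[0,0,0],0],[[-10,-2,0],[0,0,0],0],[[-14,-2,0],[0,0,0],0],[[-16,-2,0],[0,0,0],0]]'; python3 -c "
from h import *
snap('top','top5'); snap('side','side5')
a=cv2.imread('pics/top5.png')[138:238,145:260];b=cv2.imread('pics/side5.png')[210:360,150:310]
cv2.imwrite('pics/g5.png',np.hstack([cv2.resize(a,(402,350),interpolation=cv2.INTER_CUBIC),cv2.resize(b,(373,350),interpolation=cv2.INTER_CUBIC)]))
plan([.4,-.15,.24],93.55)"
```

```text
t: 16.65
tcp_pos: [0.4859, 0.0135, 0.2471]
ee_rot: [-3.14, -0.001, 1.634]
wrist_force: [1.1, -0.6, 0.1]
opening: 0.0001
t: 17.15
tcp_pos: [0.476, -0.1492, 0.2472]
ee_rot: [-3.141, -0.0, 1.632]
wrist_force: [0.7, -0.3, -0.1]
opening: -0.0
t 17.25 pos [ 0.476  -0.1488  0.2469] yaw [-1.7989e+02 -5.0000e-02  9.3470e+01] F [ 0.02  0.54 -0.66] M [0.042 0.098 0.044] open 0.0001
shift [ 0.338 -7.595  0.701] turn [-0.11 -0.05 -0.08]
```

View pics/g5.png

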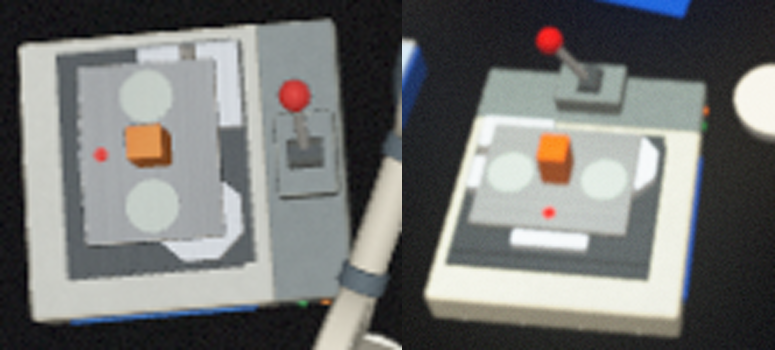

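The lever is over to +x and the plate is on the seats. One last numeric check of plate pose and level.

Run:
```python
from h import *
c=[(80,67),(212,60),(222,237),(86,243)]
w=np.array([atz('top',145+x/3.5-.4,138+y/3.5-.4,.084) for x,y in c]); print(w.round(4)); 
R=Ro.from_euler('z',3.5,degrees=True).as_matrix()
print('grip',w.mean(0)-R@[0,.004,0],'yaw',np.degrees(np.arctan2(*(w[0]-w[3])[[1,0]])))
pts=[dep('top','top5',145+x/3.5,138+y/3.5) for x in range(90,215,4) for y in range(72,232,4) if not(110<x<185 and 115<y<175)]
p=np.array(pts); p=p[abs(p[:,2]-np.median(p[:,2]))<.008]; A=np.c_[p[:,:2]-p[:,:2].mean(0),np.ones(len(p))]; k=np.linalg.lstsq(A,p[:,2],rcond=None)[0]
print('plane tilt deg',np.degrees(k[:2]),'z',k[2],len(p))
print('tip',atz('top',145+294/3.5,138+95/3.5,.13))
```

```text
[[0.6065 0.2036 0.084 ]
 [0.6098 0.0928 0.084 ]
 [0.4617 0.0847 0.084 ]
 [0.4588 0.1974 0.084 ]]
grip [0.53445954 0.14061158 0.084     ] yaw 2.389960524114357
plane tilt deg [ 0.2296103  -0.08470823] z 0.08378403776199747 1002
tip [0.56826044 0.01878471 0.13      ]
```

```bash
python3 -m crank '[[[0,0,0],[0,0,0],0],[[0,0,0],[0,0,0],0]]'; python3 -c "
from h import *
print(robot.finish_job())"
```

```text
t: 17.5
tcp_pos: [0.4762, -0.1477, 0.2469]
ee_rot: [-3.14, -0.001, 1.633]
wrist_force: [0.2, 0.2, -0.5]
opening: 0.0001
the job is handed in; nothing more can be done
None
```

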